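Unclip the blade insert from the slicer

ROBOT

A 6-joint arm with a two-finger parallel gripper is mounted at the origin on the work surface. World frame = base frame: x ahead of the robot, y to its left, z up, the work surface at z = 0. Lengths are in m, angles in rad, forces in N, time in s.
With the tool pointing down it reaches from about 0.325 to 0.775 m from the base axis. Payload 9.3 kg.
Tool frame: the origin (TCP) lies at the very end of the fingers, on their centre line; the grasp point (between the pads) lies 19 mm behind it; z points along the fingers, y is the line along which they close (so a half turn about z gives the same grasp; the last joint's range is limited). The gripper opens to 85 mm and grips with 20 to 120 N. Pads are 22 mm wide; open, the fingers measure 114 mm over their backs; the gripper's body (76 mm by 85 mm) begins 54 mm behind the grasp point. The pads swing forward as they close: fully open they stand 13 mm farther back than shut.
Start: joints at [-1.336, 0.259, 0.021, 1.334, 0, 1.418], TCP at [0.208, -0.509, 0.231] pointing down, gripper open.
Joint ranges: [-3.04, 3.04], [-0.91, 1.82], [-1.04, 1.36], [-1.92, 1.95], [-1.52, 1.45], [-3.14, 3.14]. Speed limits (rad/s): [2.22, 2.22, 2.79, 3.14, 3.14, 3.14].

INTERFACE

Orientations are given as a rotation vector (axis times angle).
In Python, from rig import sense, camera, hand_in gives the robot as it stands.
- The arm moves only by the shell command python3 -m creep FILE, which reads ROWS from the file FILE. ROWS is a JSON list of rows, 1 to 12 of them, each written [opening, [dx, dy, dz], turn]: the finger opening in m, then dx, dy, dz in shares of the most that a row can go, 1 being 62.5 mm, then a turn about the tool's z in units of 0.2 rad; each row shifts and turns the commanded pose from where the row before left it, along the tool's axes as they then stand; what a row does not reach is not made up. A row lasts 1/8 s, in which the tool goes at most 0.0625 m and 0.188 rad, less where a joint would pass 70% of its speed; a pose out of reach is approached as far as the arm can. The fingers move at their own pace and stop on an object; the grip force is fixed at half the most. Time passes only in rows, so rows that do not move let the fingers close. It prints the time, the measured TCP pose, the force, the opening and the grip force at its end. Input that does not fit is refused with a message, and nothing moves.
- sense(): the state, without advancing time (a new reading comes with each control period).
- camera(name): name is "scene" or "top" or "wrist"; returns a dict with "frame" (480x640x3 uint8, blue, green, red), "depth" (480x640 float32, m along the optical axis (not along the pixel's ray), 0 where there is no reading), "fx", "fy", "cx", "cy" (pixels), "k1" (the pictures are not rectified: a ray, as slopes to the right and down, at radius r is drawn at 1 + k1 r^2 times it, then the intrinsics apply), "extrinsics" (4x4, takes a point from world to camera coordinates). Camera axes: x right, y down, z forward; pixel columns grow to the right and rows downward; lengths in m; the calibration is good to about 2 mm. A picture is of the moment at which its call begins.
- hand_in(): hands the job in; it is judged then, once.
The state is a dict: "clock": time; "joint_pos": joint angles; "qd": joint speeds; "tau": joint torques, N m; "eef_pos": TCP position; "eef_rot": TCP orientation; "ft_force": force on the tool from outside, world axes, zero at the start; "wrist_torque": the same for the moment, N m; "width": finger opening in m; "grasp_force": force on a finger pad.
Only numpy, scipy, OpenCV 4.12 (cv2) and the standard library are available. Lean on these libraries where they do the work, as an engineer would, in place of code of your own. Each camera call takes 0.05 s, during which the arm holds its last target. There are 200 camera calls.

TASK

Take the blade insert out of the vegetable slicer for washing: hold its spring release down just firmly enough that the tooth lets go while you draw the insert straight back out of the slicer, never forcing it, and then lay it gently, flat and the right way up in the steel tray and let go. Leave the bowl, the bottle and the mug where they stand.

Things in the scene. Friction and masses are not known exactly. Their poses are not given: they have to be found in the camera images.
- slicer: White vegetable slicer fixed to the worktop, 340 x 110 mm. Origin: worktop level on its centre line; x lengthwise, z up. Its flat deck, 22 mm above the worktop, spans x -180 to +160 mm. The insert lies on it and comes out along the slicer's -x. Two cheeks (x -105 to +10, |y| 27.5 to 41.5 mm, tops 5.5 to 14.5 mm above the deck) guide it. A steel runway lies at x 67 mm and beyond.
- slicer_bar (a point): Point on the deck under the middle of the slicer's cross bar (10 mm thick in x, 95 mm wide; underside 23.5 to 32.5 mm, top 35.5 to 44.5 mm above the deck). Bar and cheeks are one rigid frame whose height differs within +-4.5 mm from start to start and is not reported. After 45 mm of pulling the insert's blade end is clear of the bar and it can be lifted.
- insert: Loose grey blade insert, 150 to 240 g. Origin: centre of the underside of its 160 (x) x 50 (y) x 8 mm plate; x lengthwise to the blades, z up. Starts home on the deck, origin at slicer x = -35 mm, y = 0, same heading. Its spring release goes straight down only. Over 30 N between insert and slicer is forcing; banging it into the tray at over 40 N is not gentle.
- tab_top (a point): Top centre of the upright grip tab on the release, at insert x -45, y 0, z 47 mm unpressed. Tab: 32 mm long in x, 10 mm thick in y, 24 mm tall, foot on the release's plate (x -65 to +45, |y| to 32, top at insert z 23 mm, 4 mm thick). Pinch it across its 10 mm, push down, pull to -x; lift and carry by it. Push needed: 4 N to start, 0.35 N more per mm.
- tooth (a point): Top of the release's tooth (insert x 47 to 59 mm, z 35 mm unpressed), hooked behind the bar. It clears the bar after 2.5 to 11.5 mm of pressing; 2 mm deeper the plate's side edges land hard on the cheeks. How deep must be felt. Pressed, it slips under the bar and is through after about 25 mm of pulling; then the press can be eased.
- tray: Open steel tray fixed to the worktop, outside 220 (x) x 150 (y) x 24 (z) mm, walls and floor 5 mm thick. Origin: centre of its underside, x along its length; it stands to the left or to the right of the slicer.
- bowl: White bowl, 130 mm across, 60 mm high; origin centre of underside. A bystander.
- bottle: Green glass bottle, 60 mm across, 190 mm high; origin centre of underside. A bystander.
- mug: Blue mug, 80 mm across plus handle, 90 mm high; origin centre of underside. A bystander.
Things that resemble listed ones, but are neither listed nor needed, are in the scene too. What is shaped like the insert but orange or turquoise is not meant.

How it is judged:
By the outcome, as a careful person would: the job done as asked, in the order asked, and still so for the second after the job is handed in, with the robot touching nothing.
It also fails if it takes over 56 s, if anything falls off the work surface, if the arm or the gripper's body presses on something with over 40 N, if the wrist force passes 120 N, or if a joint passes its speed limit or range.

## Working session

There is one attempt and no reset: what is moved stays moved. The work goes in short steps, Python scripts to look and compute and a shell command to move; the robot and the scene stay as the last step left them, time stands still between calls to the robot, and variables do not carry over. Pictures are saved under pics/ and viewed, at most 10 in all, crops included, and the job is handed in when it is done.

```bash
ls; mkdir -p pics; cat > h.py <<'E'
import numpy as np,cv2
from rig import sense,camera
def unproj(c,u,v,d=None,z=None):
    x=(u-c['cx'])/c['fx'];y=(v-c['cy'])/c['fy'];k=c['k1'];a,b=x,y
    for _ in range(20):
        s=1+k*(a*a+b*b);a,b=x/s,y/s
    E=np.array(c['extrinsics']);R,t=E[:3,:3],E[:3,3]
    o=-R.T@t;r=R.T@np.array([a,b,1.])
    if z is not None: d=(z-o[2])/r[2]
    return o+r*d
E
python3 - <<'E'
from h import *
import pickle
for n in('top','scene'):
    c=camera(n);cv2.imwrite(f'pics/{n}0.png',c['frame']);pickle.dump(c,open(n+'0.pkl','wb'))
    print(n,c['fx'],c['k1'],np.round(c['extrinsics'],3).tolist())
print(sense())
E
```

```text
pics
top 548.2183613357871 -0.12781952589855777 [[0.13, -0.991, 0.001, -0.041], [-0.971, -0.128, -0.202, 0.481], [0.201, 0.025, -0.979, 1.44], [0.0, 0.0, 0.0, 1.0]]
scene 562.4635108253152 -0.15241194329169233 [[0.105, 0.994, -0.016, -0.06], [0.772, -0.092, -0.629, -0.341], [-0.627, 0.054, -0.777, 1.584], [0.0, 0.0, 0.0, 1.0]]
{'clock': 0.1, 'joint_pos': array([-1.33561742e+00,  2.59121365e-01,  2.08979366e-02,  1.33368316e+00,
       -1.49239169e-05,  1.41820095e+00]), 'qd': array([ 1.12814009e-03, -9.28587471e-04,  3.15511698e-03,  4.51310857e-04,
        9.09591960e-05,  5.69806756e-04]), 'tau': array([ 6.17313854e-03, -5.56695521e+01,  3.45066833e+01,  1.17278838e-02,
       -6.07164930e-05, -1.98427472e-06]), 'eef_pos': array([ 0.20791307, -0.50895083,  0.23075824]), 'eef_rot': array([-3.08163975e+00, -6.05091646e-01,  9.53808263e-05]), 'ft_force': array([-0.19228154,  0.23720038,  0.60527879]), 'wrist_torque': array([-0.04730399,  0.00651843, -0.01876089]), 'grasp_force': 0.0, 'width': 0.08557931089121004}
```

View pics/top0.png

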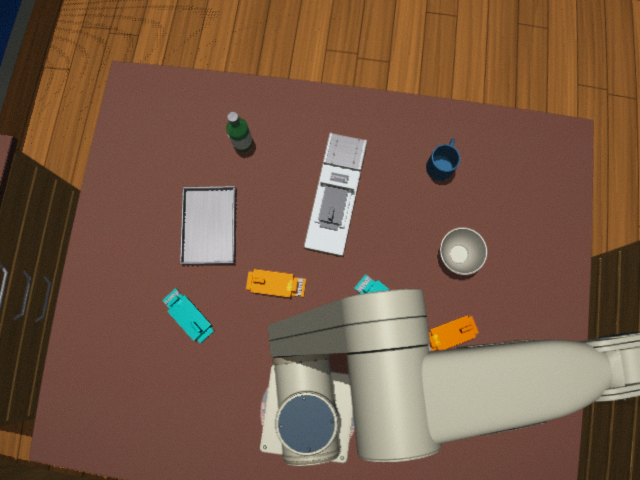

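View pics/scene0.png

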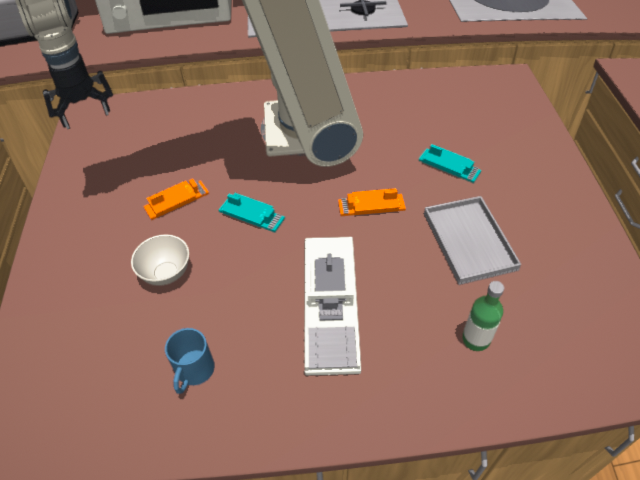

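The top view shows the slicer (deck corners ≈(305,248), (343,254), (367,138), (329,133)) with the insert at about (333,207). The tray is on the left, about (182–236, 186–265). I'll enlarge both regions.

```bash
python3 - <<'E'
from h import *
a=cv2.imread('pics/top0.png')[125:265,295:375];b=cv2.imread('pics/top0.png')[175:275,170:250]
a=cv2.resize(a,None,fx=4,fy=4,interpolation=cv2.INTER_CUBIC);b=cv2.resize(b,None,fx=4,fy=4,interpolation=cv2.INTER_CUBIC)
o=np.zeros((560,640,3),np.uint8);o[:,:320]=a;o[:400,320:]=b
cv2.imwrite('pics/crop1.png',o)
s=cv2.imread('pics/scene0.png')[230:380,290:370];cv2.imwrite('pics/crop2.png',cv2.resize(s,None,fx=4,fy=4,interpolation=cv2.INTER_CUBIC)[:600])
E
```

```text
(no output)
```

View pics/crop1.png

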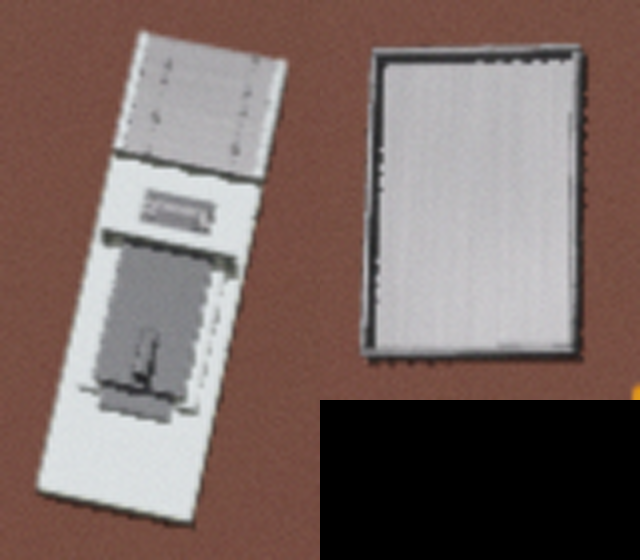

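View pics/crop2.png

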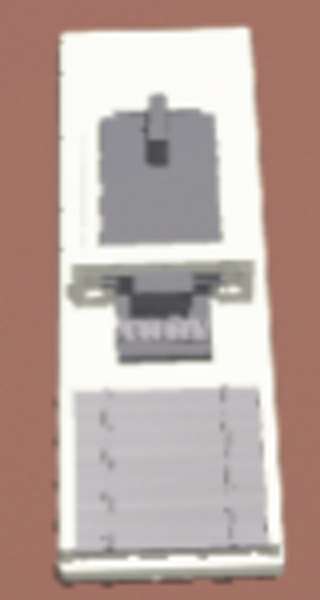

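The crops show the slicer corners and the tray rim clearly; the tab is at about (331,214) in the top image. Next I'll fit the poses.

```bash
python3 - <<'E'
from h import *
import pickle
from scipy.spatial.transform import Rotation as Ro
T=pickle.load(open('top0.pkl','rb'));S=pickle.load(open('scene0.pkl','rb'))
f=lambda c,l,z:np.array([unproj(c,u,v,z=z)[:2] for u,v in l])
def fit(m,p):
    m=np.array(m);mc,pc=m.mean(0),p.mean(0);a=m-mc;b=p-pc
    th=np.arctan2((a[:,0]*b[:,1]-a[:,1]*b[:,0]).sum(),(a*b).sum());R=np.array([[np.cos(th),-np.sin(th)],[np.sin(th),np.cos(th)]])
    t=pc-R@mc;print('pose',t.round(4),th.round(4),'res mm',((p-(m@R.T+t))*1000).round(1).tolist());return t,th,R
m=[(-.18,.055),(-.18,-.055),(.067,.055),(.067,-.055),(.16,.055),(.16,-.055)]
pt=f(T,[(304.5,247.5),(343.25,254.7),(323.75,162.5),(360.5,170.5),(330.75,133),(366.75,140.5)],.022)
a=fit(m,pt)
ps=f(S,[(352.5,237),(305,238.25),(360,367),(305.5,367)],.022)
b=fit([m[0],m[1],m[4],m[5]],ps)
t,th,R=fit(m+[m[0],m[1],m[4],m[5]],np.vstack([pt,ps]))
print('tab pred',t+R@[-.08,0])
print('tray');fit([(.11,.075),(.11,-.075),(-.11,.075),(-.11,-.075)],f(T,[(183,187),(235,186.5),(181.25,263.5),(235,264)],.024))
# depth points near tab top
for n,c,(u0,u1,v0,v1) in(('top',T,(322,342,200,225)),('scene',S,(318,342,245,275))):
    P=np.array([np.r_[u,v,unproj(c,u,v,d=c['depth'][v,u])] for u in range(u0,u1) for v in range(v0,v1) if c['depth'][v,u]>0])
    q=P[(P[:,4]>.06)&(P[:,4]<.08)];print(n,len(q),q.mean(0).round(4),np.ptp(q,axis=0).round(3),(R.T@(q[:,2:4].mean(0)-t)).round(4))
print('tool yaw',Ro.from_rotvec(__import__('rig').sense()['eef_rot']).as_matrix().round(3).tolist())
E
```

```text
pose [6.167e-01 3.000e-04] -0.0803 res mm [[-2.8, -0.6], [0.1, 0.8], [1.5, -1.4], [0.4, 1.7], [0.5, -2.3], [0.2, 1.7]]
pose [0.6117 0.0038] -0.0855 res mm [[6.0, -1.1], [6.2, -0.4], [-4.8, -1.3], [-7.5, 2.9]]
pose [0.6147 0.0017] -0.0834 res mm [[-1.0, -2.6], [2.2, -1.2], [3.4, -2.6], [2.6, 0.5], [2.4, -3.2], [2.5, 0.7], [3.2, 1.3], [3.1, 2.1], [-7.7, 0.4], [-10.7, 4.6]]
tab pred [0.53499126 0.00838475]
tray
pose [0.4674 0.3434] 0.1525 res mm [[1.1, 0.7], [-1.5, 1.5], [2.3, -1.1], [-1.9, -1.1]]
top 45 [3.309778e+02 2.128667e+02 5.343000e-01 8.400000e-03 6.870000e-02] [4.0e+00 1.2e+01 3.3e-02 1.0e-02 1.7e-02] [-0.0807 -0.    ]
scene 67 [3.288507e+02 2.599254e+02 5.375000e-01 8.500000e-03 6.770000e-02] [4.0e+00 1.4e+01 3.6e-02 1.1e-02 1.1e-02] [-0.0775  0.0003]
tool yaw [[0.926, 0.378, -0.0], [0.378, -0.926, 0.001], [0.0, -0.001, -1.0]]
```

The manual's scale: shifts go in shares of 62.5 mm and turns go in units of 0.2 rad. Converting my numbers, 0.0416 m is 0.6656, -0.0296 m is -0.4736.

```bash
echo '[[0.085,[0.6656,-0.4736,0],0],[0.085,[0.6656,-0.4736,0],0],[0.085,[0.6656,-0.4736,0],0],[0.085,[0.6656,-0.4736,0],0],[0.085,[0.6656,-0.4736,0],0],[0.085,[0.6656,-0.4736,0],0],[0.085,[0.6656,-0.4736,0],0],[0.085,[0.6656,-0.4736,0],0],[0.085,[0.6656,-0.4736,0],0],[0.085,[0.6656,-0.4736,0],0],[0.085,[0.6656,-0.4736,0],0],[0.085,[0.6656,-0.4736,0],0]]' > m.json && python3 -m creep m.json
echo '[[0.04,[0,0,0],-0.9],[0.04,[0,0,0],-0.9],[0.04,[0,0,0],-0.9],[0.04,[0,0,0],-0.9],[0.04,[0,0,0],-0.9],[0.04,[0,0,0],-0.9],[0.04,[0,0,0],-0.9],[0.04,[0,0,0],-0.9],[0.04,[0,0,0],-0.9],[0.04,[0,0,0],-0.9],[0.04,[0,0,0],-0.9],[0.04,[0,0,0],-0.9]]' > m.json && python3 -m creep m.json
echo '[[0.04,[0,0,0],-0.85],[0.04,[0,0,0],-0.85],[0.04,[0,0,0],-0.86],[0.04,[0,0,0],0],[0.04,[0,0,0],0]]' > m.json && python3 -m creep m.json
python3 - <<'E'
from h import *
import pickle
c=camera('wrist');cv2.imwrite('pics/w1.png',c['frame']);pickle.dump(c,open('w1.pkl','wb'))
s=sense();print(s['eef_pos'],s['joint_pos'],s['ft_force'],s['width'])
t=np.array([.616,.001]);th=-.082;R=np.array([[np.cos(th),-np.sin(th)],[np.sin(th),np.cos(th)]])
def cloud(c):
    return np.array([np.r_[u,v,unproj(c,u,v,d=c['depth'][v,u])] for u in range(0,640,2 if c is w else 1) for v in range(0,480,2 if c is w else 1) if c['depth'][v,u]>0])
w=c
for n,c in(('w',w),('top',pickle.load(open('top0.pkl','rb'))),('scene',pickle.load(open('scene0.pkl','rb')))):
    P=cloud(c);q=(P[:,2:4]-t)@R;z=P[:,4]*1000
    def st(m,name): 
        if m.sum(): print(n,name,m.sum(),np.percentile(z[m],[5,25,50,75,95]).round(1))
    st((abs(q[:,1])<.045)&(abs(q[:,0]-.005)<.003)&(z>50),'bar')
    st((abs(q[:,1])<.04)&(abs(q[:,0]+.15)<.02),'deck')
    st((abs(abs(q[:,1])-.0375)<.002)&(abs(q[:,0]+.06)<.03),'cheek')
    st((abs(q[:,1]-.015)<.008)&(abs(q[:,0]+.04)<.03),'plate')
    m=(z>62)&(z<75)&(abs(q[:,1])<.012)&(abs(q[:,0]+.08)<.025)
    if m.sum():print('tab',m.sum(),P[m,2:].mean(0).round(4),q[m].min(0).round(4),q[m].max(0).round(4),np.median(z[m]))
E
```

```text
clock: 1.6
eef_pos: [0.5364, 0.0101, 0.2311]
eef_rot: [-3.083, -0.605, 0.0]
ft_force: [0.7, -0.8, 0.7]
width: 0.0849
grasp_force: 0.0
clock: 3.1
eef_pos: [0.5356, 0.0085, 0.2309]
eef_rot: [-0.91, -3.006, 0.0]
ft_force: [-0.3, 0.7, 0.0]
width: 0.0399
grasp_force: 0.0
clock: 3.72
eef_pos: [0.5357, 0.0085, 0.2311]
eef_rot: [-0.134, -3.138, -0.0]
ft_force: [0.6, -0.2, 0.0]
width: 0.0398
grasp_force: 0.0
[0.53573738 0.00845585 0.23114864] [-1.40881456e-01  2.34531930e-01 -1.16186216e-02  1.32494416e+00
 -6.39782117e-06 -5.59680130e-02] [ 0.69597632 -0.84042047  0.74284752] 0.04019488904087345
w bar 141 [64.  64.7 65.2 65.7 66.2]
w deck 978 [21.8 22.5 23.  23.5 24.3]
w cheek 640 [ 34.9 278.8 287.2 288.3 289.2]
w plate 241 [45.3 45.8 46.2 46.8 47.5]
tab 112 [0.5336 0.0097 0.0701] [-0.0982 -0.0024] [-0.0663  0.0063] 70.1483995598654
top bar 65 [60.2 62.3 63.9 66.7 68.7]
top deck 413 [17.  20.  22.  24.3 27.4]
top cheek 61 [29.  32.4 34.6 36.7 38.6]
top plate 122 [40.4 43.2 44.9 47.2 50.1]
tab 40 [0.535  0.0088 0.0688] [-0.0971 -0.0039] [-0.0645  0.006 ] 68.52094901731198
scene bar 157 [52.3 57.8 62.6 64.5 66.3]
scene deck 477 [18.2 20.1 21.3 22.5 24.9]
scene cheek 87 [30.3 32.3 33.4 34.4 36.1]
scene plate 157 [41.7 43.4 44.5 45.5 47. ]
tab 65 [0.5371 0.0086 0.0679] [-0.0993 -0.0032] [-0.0637  0.0058] 67.67016288203465
```

View pics/w1.png

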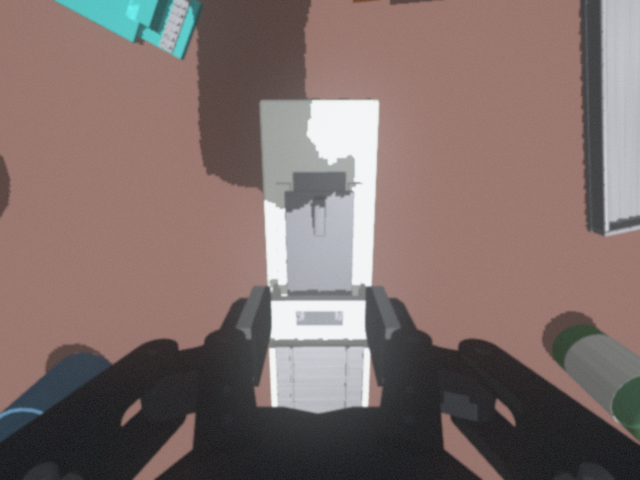

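The wrist view shows the tab at (319,217), centred and aligned with the tool. Bar top is about 42 mm above the deck, so the frame offset is about +2 mm and the tooth should clear after roughly 4.6 mm of pressing. Next I descend and pinch.

To row units: 0.04 m is 0.64, 0.03 m is 0.48.

```bash
echo '[[0.04,[0,0,0.64],0],[0.04,[0,0,0.64],0],[0.04,[0,0,0.64],0],[0.04,[0,0,0.48],0],[0.04,[0,0,0.24],0],[0.04,[0,0,0.16],0],[0.04,[0,0,0.112],0],[0.04,[0,0,0],0],[0.04,[0,0,0],0]]' > m.json && python3 -m creep m.json
```

```text
clock: 4.9
eef_pos: [0.5362, 0.0084, 0.0499]
eef_rot: [0.129, 3.138, -0.0]
ft_force: [0.8, -0.9, -0.0]
width: 0.0399
grasp_force: 0.0
```

```bash
echo '[[0.03,[0,0,0],0],[0.02,[0,0,0],0],[0.015,[0,0,0],0],[0.012,[0,0,0],0],[0.0,[0,0,0],0],[0.0,[0,0,0],0],[0.0,[0,0,0],0],[0.0,[0,0,0],0]]' > m.json && python3 -m creep m.json
```

```text
clock: 5.9
eef_pos: [0.5358, 0.0085, 0.0494]
eef_rot: [0.128, 3.139, 0.0]
ft_force: [-0.9, 1.5, 4.1]
width: 0.0086
grasp_force: 62.9
```

```bash
echo '[[0,[0,0,0.016],0],[0,[0,0,0.016],0],[0,[0,0,0.016],0],[0,[0,0,0],0]]' > m.json && python3 -m creep m.json; echo '[[0,[0,0,0.008],0],[0,[0,0,0.008],0],[0,[0,0,0],0]]' > m.json && python3 -m creep m.json
```

```text
clock: 6.4
eef_pos: [0.5358, 0.0085, 0.0462]
eef_rot: [0.128, 3.139, 0.0]
ft_force: [-0.4, 2.6, 5.0]
width: 0.0086
grasp_force: 63.1
clock: 6.78
eef_pos: [0.5358, 0.0085, 0.0453]
eef_rot: [0.128, 3.139, 0.0]
ft_force: [-1.2, 3.3, 5.3]
width: 0.0083
grasp_force: 63.1
```

To row units: 0.0005 m is 0.008.

```bash
echo '[[0,[0,0,0.008],0],[0,[0,0,0],0]]' > m.json && python3 -m creep m.json; echo '[[0,[0,0,0.008],0],[0,[0,0,0],0]]' > m.json && python3 -m creep m.json; python3 -c "
from h import *
c=camera('scene');cv2.imwrite('pics/s2.png',cv2.resize(c['frame'][220:370,280:380],None,fx=4,fy=4,interpolation=2))"
```

```text
clock: 7.02
eef_pos: [0.5358, 0.0085, 0.0448]
eef_rot: [0.128, 3.139, 0.0]
ft_force: [-0.3, 2.4, 5.1]
width: 0.0088
grasp_force: 63.1
clock: 7.28
eef_pos: [0.5358, 0.0085, 0.0443]
eef_rot: [0.128, 3.139, 0.0]
ft_force: [-1.6, 3.2, 5.3]
width: 0.0089
grasp_force: 63.2
```

```bash
for i in 1; do echo '[[0,[0,0,0.0064],0],[0,[0,0,0],0]]' > m.json && python3 -m creep m.json ; echo '[[0,[0,0,0.0064],0],[0,[0,0,0],0]]' > m.json && python3 -m creep m.json; done | grep -E 'pos|ft'
```

```text
eef_pos: [0.5358, 0.0085, 0.044]
ft_force: [-0.4, 3.1, 5.4]
eef_pos: [0.5358, 0.0085, 0.0435]
ft_force: [-0.5, 3.2, 6.3]
```

```bash
echo '[[0,[0,0,0.0048],0],[0,[0,0,0],0]]' > m.json && python3 -m creep m.json | grep -E 'pos|ft'; echo '[[0,[0,0,0.0048],0],[0,[0,0,0],0]]' > m.json && python3 -m creep m.json| grep -E 'pos|ft'
```

```text
eef_pos: [0.5358, 0.0085, 0.0433]
ft_force: [-1.0, 3.0, 6.2]
eef_pos: [0.5358, 0.0085, 0.043]
ft_force: [-1.2, 1.6, 6.0]
```

To row units: 0.0003 m is 0.0048.

```bash
echo '[[0,[0,0,0.0048],0],[0,[0,0,0],0]]' > m.json && python3 -m creep m.json | grep -E 'pos|ft'
```

```text
eef_pos: [0.5358, 0.0085, 0.0427]
ft_force: [-1.3, 4.5, 6.0]
```

To row units: 0.0003 m is 0.0048.

```bash
echo '[[0,[0,0,0.0048],0],[0,[0,0,0],0]]' > m.json && python3 -m creep m.json | grep -E 'pos|ft'
```

```text
eef_pos: [0.5358, 0.0085, 0.0426]
ft_force: [-2.1, 3.6, 7.0]
```

To row units: 0.0003 m is 0.0048.

```bash
echo '[[0,[0,0,0.0048],0],[0,[0,0,0],0]]' > m.json && python3 -m creep m.json | grep -E 'pos|ft'
```

```text
eef_pos: [0.5358, 0.0085, 0.0425]
ft_force: [-2.4, 3.7, 10.7]
```

The plate landed on the cheeks at z≈0.0427. I'll back off about 1 mm, then start a gentle pull.

To row units: -0.0015 m is -0.024.

```bash
echo '[[0,[0,0,-0.024],0],[0,[0,0,0],0]]' > m.json && python3 -m creep m.json | grep -E 'pos|ft'; echo '[[0,[0.0112,0,0],0],[0,[0.0112,0,0],0],[0,[0.0096,0,0],0]]' > m.json && python3 -m creep m.json | grep -E 'pos|ft'
```

```text
eef_pos: [0.5358, 0.0085, 0.0437]
ft_force: [-0.9, 3.3, 5.1]
eef_pos: [0.5352, 0.0082, 0.044]
ft_force: [3.7, 1.5, 6.1]
```

To row units: 0.001 m is 0.016.

```bash
echo '[[0,[0.016,0,0],0],[0,[0,0,0],0]]' > m.json && python3 -m creep m.json | grep -E 'pos|ft'; echo '[[0,[0.016,0,0],0],[0,[0.016,0,0],0],[0,[0,0,0],0]]' > m.json && python3 -m creep m.json | grep -E 'pos|ft'
```

```text
eef_pos: [0.5342, 0.0081, 0.0441]
ft_force: [2.5, 1.1, 5.3]
eef_pos: [0.5323, 0.0081, 0.0441]
ft_force: [2.5, -0.6, 5.5]
```

To row units: 0.0003 m is 0.0048, 0.002 m is 0.032.

```bash
echo '[[0,[0.024,0,0.0048],0],[0,[0.032,0,0],0],[0,[0.032,0,0],0],[0,[0.032,0,0],0]]' > m.json && python3 -m creep m.json | grep -E 'pos|ft'; python3 -c "
from h import *
c=camera('scene');cv2.imwrite('pics/s3.png',cv2.resize(c['frame'][220:370,270:390],None,fx=4,fy=4,interpolation=2))"
```

```text
eef_pos: [0.5249, 0.0087, 0.0438]
ft_force: [4.5, -1.2, 5.7]
```

View pics/s3.png

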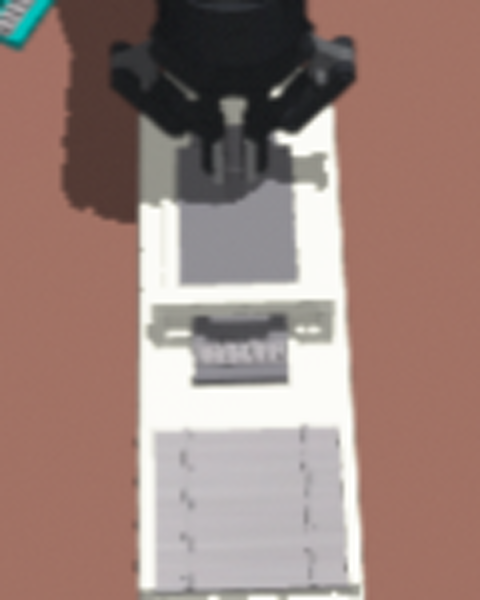

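Insert is sliding freely: the release's front edge, at row ≈280 in the crop, has left the bar. Continuing the pull with the press held.

```bash
echo '[[0,[0.048,0,0],0],[0,[0.048,0,0],0],[0,[0.048,0,0],0],[0,[0.048,0,0],0],[0,[0.048,0,0],0],[0,[0.048,0,0],0]]' > m.json && python3 -m creep m.json | grep -E 'pos|ft';echo '[[0,[0.064,0,0],0],[0,[0.064,0,0],0],[0,[0.064,0,0],0],[0,[0.064,0,0],0],[0,[0.064,0,0],0],[0,[0.048,0,0],0],[0,[0,0,0],0]]' > m.json && python3 -m creep m.json | grep -E 'pos|ft'
```

```text
eef_pos: [0.507, 0.0102, 0.0438]
ft_force: [3.6, -0.3, 6.2]
eef_pos: [0.4836, 0.0121, 0.0437]
ft_force: [1.7, -0.8, 6.1]
```

```bash
echo '[[0,[0.048,0,0],0],[0,[0,0,-0.032],0],[0,[0,0,-0.032],0],[0,[0,0,-0.032],0],[0,[0,0,-0.032],0],[0,[0,0,-0.032],0],[0,[0,0,0],0]]' > m.json && python3 -m creep m.json | grep -E 'pos|ft';echo '[[0,[0,0,-0.048],0],[0,[0,0,-0.096],0],[0,[0,0,-0.16],0],[0,[0,0,-0.32],0],[0,[0,0,-0.48],0],[0,[0,0,-0.48],0],[0,[0,0,0],0],[0,[0,0,0],0]]' > m.json && python3 -m creep m.json; python3 -c "
from h import *
c=camera('scene');cv2.imwrite('pics/s4.png',c['frame'][100:400,200:600])"
```

```text
eef_pos: [0.479, 0.0132, 0.0529]
ft_force: [0.1, -0.6, -1.8]
clock: 14.38
eef_pos: [0.4791, 0.0131, 0.1518]
eef_rot: [-0.128, -3.139, -0.0]
ft_force: [-0.9, -0.2, -2.6]
width: 0.0085
grasp_force: 62.1
```

View pics/s4.png

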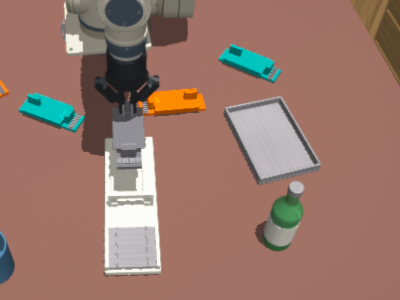

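Insert is held level by the tab (crop ≈(127,135)) and clear of the slicer. Carrying it over the tray.

To row units: 0.041 m is 0.656, 0.045 m is 0.72, -0.117 rad is -0.585.

```bash
echo '[[0,[0,0,0],-0.585],[0,[0,0,0],-0.585],[0,[0.016,0.32,0],0],[0,[0.016,0.656,0],0],[0,[0.016,0.72,0],0],[0,[0.016,0.72,0],0],[0,[0.016,0.72,0],0],[0,[0.016,0.72,0],0],[0,[0.016,0.656,0],0],[0,[0,0.48,0],0],[0,[0,0.256,0],0],[0,[0,0,0],0]]' > m.json && python3 -m creep m.json;echo '[[0,[0,0,0.32],0],[0,[0,0,0.48],0],[0,[0,0,0.32],0],[0,[0,0,0.16],0],[0,[0,0,0],0],[0,[0,0,0],0]]' > m.json && python3 -m creep m.json; python3 -c "
from h import *
c=camera('top');d=camera('scene')
o=np.hstack([cv2.resize(c['frame'][160:290,160:260],(400,520)),cv2.resize(d['frame'][170:300,410:510],(400,520))]);cv2.imwrite('pics/s5.png',o)"
```

```text
clock: 15.92
eef_pos: [0.4225, 0.3365, 0.1514]
eef_rot: [0.241, -3.131, 0.001]
ft_force: [-0.1, 0.6, -1.1]
width: 0.0082
grasp_force: 62.1
clock: 16.68
eef_pos: [0.4234, 0.3362, 0.073]
eef_rot: [-0.238, 3.131, 0.001]
ft_force: [-0.7, 0.2, -3.1]
width: 0.0085
grasp_force: 62.0
```

View pics/s5.png

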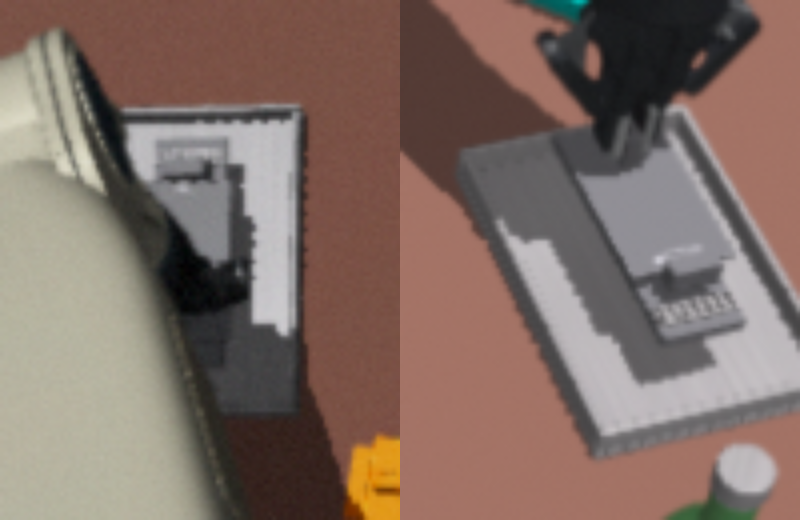

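The insert is over the tray and aligned with it (top crop ≈(195,230), blades at (190,155), inside the walls). Lowering.

```bash
echo '[[0,[0,0,0.24],0],[0,[0,0,0.192],0],[0,[0,0,0.096],0],[0,[0,0,0.032],0],[0,[0,0,0],0],[0,[0,0,0],0]]' > m.json && python3 -m creep m.json|grep -E 'pos|ft'; echo '[[0,[0,0,0.016],0],[0,[0,0,0.016],0],[0,[0,0,0.016],0],[0,[0,0,0],0],[0,[0,0,0],0]]' > m.json && python3 -m creep m.json|grep -E 'pos|ft'
```

```text
eef_pos: [0.423, 0.3363, 0.0375]
ft_force: [-0.7, -0.4, -2.5]
eef_pos: [0.4229, 0.3362, 0.0342]
ft_force: [0.4, 0.6, -2.0]
```

```bash
echo '[[0,[0,0,0.0112],0],[0,[0,0,0.0112],0],[0,[0,0,0],0],[0,[0,0,0],0]]' > m.json && python3 -m creep m.json|grep -E 'pos|ft'; echo '[[0,[0,0,0.008],0],[0,[0,0,0.008],0],[0,[0,0,0],0]]' > m.json && python3 -m creep m.json|grep -E 'pos|ft'
```

```text
eef_pos: [0.4229, 0.3362, 0.0328]
ft_force: [0.6, -0.7, -1.9]
eef_pos: [0.4228, 0.3362, 0.032]
ft_force: [-1.3, -1.0, 3.7]
```

Contact at z≈0.032. Releasing and retreating upward.

To row units: -0.05 m is -0.8, -0.04 m is -0.64.

```bash
echo '[[0.014,[0,0,0],0],[0.02,[0,0,0],0],[0.03,[0,0,0],0],[0.04,[0,0,0],0],[0.04,[0,0,0],0],[0.04,[0,0,-0.08],0],[0.04,[0,0,-0.32],0],[0.04,[0,0,-0.64],0],[0.04,[0,0,-0.8],0],[0.04,[0,0,-0.8],0],[0.04,[0,0,-0.8],0],[0.04,[0,0,0],0]]' > m.json && python3 -m creep m.json; echo '[[0.04,[0,-0.8,0],0],[0.04,[0,-0.96,0],0],[0.04,[0,-0.96,0],0],[0.04,[0,-0.96,0],0],[0.04,[0,-0.8,0],0],[0.04,[0,0,0],0],[0.04,[0,0,0],0]]' > m.json && python3 -m creep m.json;  python3 -c "
from h import *
c=camera('top');d=camera('scene')
o=np.hstack([cv2.resize(c['frame'][100:300,160:260],(300,600)),cv2.resize(d['frame'][130:370,100:340][:, :],(10,600)),cv2.resize(d['frame'][170:350,400:540],(467,600))]);cv2.imwrite('pics/s6.png',o)"
```

```text
clock: 20.52
eef_pos: [0.424, 0.3369, 0.251]
eef_rot: [-0.239, 3.126, 0.005]
ft_force: [-0.6, 0.1, 0.1]
width: 0.0394
grasp_force: 0.0
clock: 21.4
eef_pos: [0.465, 0.0596, 0.2463]
eef_rot: [0.237, -3.132, -0.001]
ft_force: [0.5, 0.2, -0.1]
width: 0.0397
grasp_force: 0.0
```

View pics/s6.png

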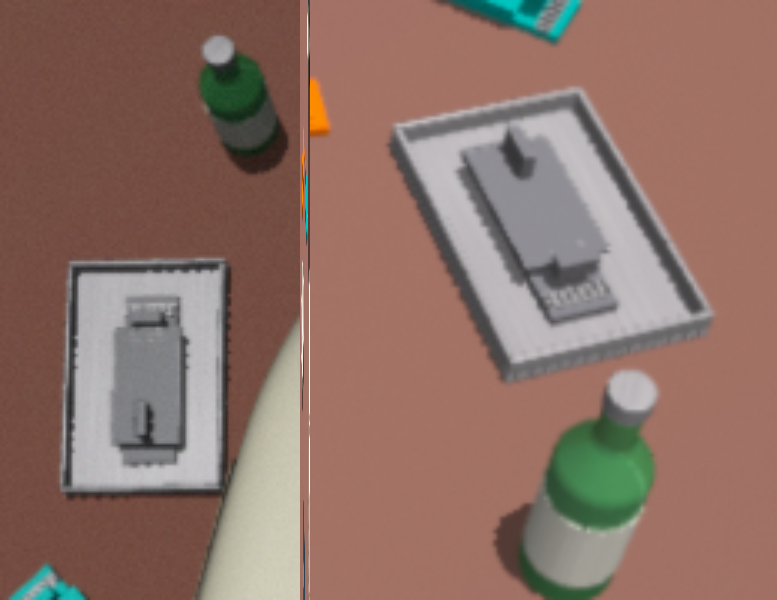

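The insert lies flat and upright in the centre of the tray (left panel ≈(148,380)), with the bottle undisturbed.

```bash
python3 -c "
from rig import hand_in
print(hand_in())"
```

```text
the job is handed in; nothing more can be done
None
```

The blade insert came out of the slicer without being forced (about 11 N at most), now lies flat and the right way up in the steel tray, and was handed in at about 21 s of the 56 s allowed; I kept well clear of the bowl, bottle and mug, though I only checked the bottle in the final picture.

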